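Shut the column holder and press its pin home

ROBOT

A 6-joint arm with a two-finger parallel gripper is mounted at the origin on the work surface. World frame = base frame: x ahead of the robot, y to its left, z up, the work surface at z = 0. Lengths are in m, angles in rad, forces in N, time in s.
With the tool pointing down it reaches from about 0.35 to 0.85 m from the base axis. Payload 8.1 kg.
Tool frame: the origin (TCP) lies at the centre of the arm's flange, where the gripper is bolted on; the fingertips stand 186 mm ahead of it and the grasp point (between the pads) lies 167 mm ahead of it; z points along the fingers, y is the line along which they close (so a half turn about z gives the same grasp; the last joint's range is limited). The gripper opens to 93 mm and grips with 3 to 60 N. Pads are 15 mm wide; open, the fingers measure 128 mm over their backs; the gripper's body (75 mm by 188 mm) begins 65 mm behind the grasp point.
Start: joints at [1.21, 0.13, 1.488, -0, 1.523, -0.085], TCP at [0.163, 0.577, 0.405] pointing down, gripper open.
Joint ranges: [-2.96, 2.96], [-0.89, 2.26], [0.02, 2.5], [-1.34, 4.48], [0, 2.73], [-2.66, 2.66]. Speed limits (rad/s): [2.39, 2.39, 2.79, 3.14, 3.14, 3.14].

INTERFACE

Orientations are given as a rotation vector (axis times angle).
In Python, from plant import read_state, read_camera, camera_params, robot gives the robot as it stands.
- The arm moves only by the tool carry_out, never from a script. Its argument "targets" is a list of rows, each an object of numbers: "hand": the opening in per cent of the stroke, from 0 (shut) to 100 (fully open); "x", "y", "z": the shift along the tool's x, y, z in m; "ax", "ay", "az": the turn, a rotation vector about the tool's x, y, z in rad. In form: [{"hand": .., "x": .., "y": .., "z": .., "ax": .., "ay": .., "az": ..}, ...]. A call has 1 to 8 rows; each row is the pose to reach, as a shift and turn from the pose commanded when the call began, along the tool's axes at that moment; what a row does not reach only later rows make up. A row lasts 1/8 s, in which the tool goes at most 62.5 mm and 10.7 degrees, less where a joint would pass 70% of its speed; a pose out of reach is approached as far as the arm can. A call with a gripper value outside its range is refused whole. The fingers move at their own pace and stop on an object; "newtons" is the grip in N (left out, the last holds). Time passes only in rows, so rows that repeat a pose let the fingers close. It gives the time, the measured TCP pose, the force, the opening and the grip force at its end, in the units of the state.
- read_state(): the state, without advancing time (a new reading comes with each control period).
- read_camera(name): name is "side" or "top"; returns (picture, depth): 384x512x3 uint8, blue, green, red; 384x512 float32, m along the optical axis (not along the pixel's ray), 0 where there is no reading.
- camera_params(name): a dict with "fx", "fy", "cx", "cy" (pixels), "position" and "rotation" of the camera in the world. Camera axes: x right, y up, looking along -z (the intrinsics and any distortion apply to the point x, -y, -z); pixel columns grow to the right and rows downward; lengths in m; the calibration is good to about 2 mm. A picture is of the moment at which its call begins. camera_params takes no time and is no camera call.
- robot.close_job(): hands the job in; it is judged then, once.
The state is a dict: "t": time; "q": joint angles; "dq": joint speeds; "joint_torque": joint torques, N m; "tool_pos": TCP position; "orientation": TCP orientation; "force": force on the tool from outside, world axes, zero at the start; "wrist_torque": the same for the moment, N m; "opening": finger opening in m; "gripper_force": force on a finger pad.
Only numpy, scipy, OpenCV 4.12 (cv2) and the standard library are available. Lean on these libraries where they do the work, as an engineer would, in place of code of your own. Each camera call takes 0.05 s, during which the arm holds its last target. There are 200 camera calls.

TASK

Press the three round keys on the grey panel one at a time, from the largest to the smallest, to put the instrument on standby; then swing the open upper half of the column holder down onto its lower half, take the steel locating pin (the tall one with the long handle) from the white rack and push it down through the holes of both halves until its collar presses the springy upper half fully shut. Finish still gripping the pin and pushing it down, so that the two halves stay tightly closed (do not let go), and leave the plug and the other things on the bench where they are.

Things in the scene. Friction and masses are not known exactly. Their poses are not given: they have to be found in the camera images.
- swing (a joint): swing of the holder's upper half (lid), rad: grows as it opens (limit 1.45), starts at 0.9 to 1.3; at its stop, 0, the lid rests 0.045 rad (6 mm at its hole) ajar on the springy seal. Stiff (0.16 N m friction): it stays where it is left, once down it stays down. The lid weighs 0.2 kg
- squeeze (a joint): how far the springy seal is squeezed, rad: 0 = lid not pressed, 0.045 = fully shut, halves touching (hard stop). It springs back when let go. Fully shut takes about 7 N down at the lid's hole, 11 N at 85 mm from the hinge; the lid's angle above shut is swing + 0.045 - squeeze
- lid_hinge (a point): middle of the hinge line, on the plane where the halves meet (45 mm above the table), on the holder's long side opposite the lug. Axes of holder; the hinge line is along y. With the lid at angle q above shut, a point of its underside at r from the hinge is at hinge + r (-cos q along holder x, + sin q up); the outer face is 18 mm from the underside
- holder: column holder (bare aluminium below, grey lid) fixed to the bench; origin at the centre of its underside. Lower half 110 (x) by 170 (y) by 45 mm high; a steel tube lies in it along y, 20 mm out at both ends. On its -x side a lug 44 (x) by 50 (y) mm, as high, with a vertical hole. The lid is a plate 108 by 166 mm, 18 mm thick, with a thinner tab (12 mm thick, 44 by 50 mm) that comes to lie on the lug
- bore (a point): centre of the mouth of the 13 mm through-hole in the lower half's lug, 45 mm above the table, 132 mm from the hinge line. Axis vertical
- lid_hole (a point): centre of the 14 mm hole in the lid's tab, on the tab's upper (outer) face; 132 mm from the hinge line and 12 mm above the bore's mouth when the lid is shut; z = the lid's outer normal
- pin_grip (a point): locating pin, 92 mm long, 0.06 to 0.13 kg, upright in one of the rack's holes: round shank 10 mm across, 42 mm long, tapered foot; then a collar 26 mm across, 6 mm thick; then a round handle 18 mm across, 44 mm long. This point: on the axis in the handle, 26 mm above the collar's top, 74 mm above the tip, 18 mm below the top. z = along the pin, up
- pin_tip (a point): tip (lower end) of the pin's shank, on its axis
- rack: white plastic rack, fixed, 120 mm (x) by 50 mm (y) by 45 mm high, origin at the centre of its underside; two vertical holes of 13 mm, 32 mm either side of the centre along its x; one holds the pin, the other the plug, their collars resting on the rack's top
- panel: grey key panel, fixed, 200 mm (x) by 90 mm (y) by 30 mm high, origin at the centre of its underside; three round spring keys in a row along its x, 58 mm apart, in any order, each in a black ring that rises 12 mm above the panel
- key_large_top (a point): centre of the top of the large key (34 mm across), 48 mm above the table, 6 mm above its black ring
- key_large (a joint): travel of the large key, m: 0 up, 0.006 fully down (a spring, 4 N fully down, springs back)
- key_medium_top (a point): centre of the top of the medium key (26 mm across), 48 mm above the table, 6 mm above its black ring
- key_medium (a joint): travel of the medium key, m: 0 up, 0.006 fully down (a spring, 4 N fully down, springs back)
- key_small_top (a point): centre of the top of the small key (18 mm across), 48 mm above the table, 6 mm above its black ring
- key_small (a joint): travel of the small key, m: 0 up, 0.006 fully down (a spring, 4 N fully down, springs back)
- plug: bystander: blanking plug in the rack's other hole, with a low wide black cap (36 mm across, 14 mm thick, top 59 mm above the table); its origin lies on its axis 42 mm below the cap
- vial1: bystander: amber sample vial, 24 mm across, 36 mm high; origin at the centre of its underside
- vial2: bystander: a second such vial; origin at the centre of its underside
- bottle: bystander: glass solvent bottle, 76 mm across, 170 mm high; origin at the centre of its underside
- beaker: bystander: glass beaker, 60 mm across, 70 mm high; origin at the centre of its underside
- mouse: bystander: computer mouse, about 90 by 56 mm, 31 mm high; origin at the centre of its underside
- marker: bystander: marker pen lying flat, 130 mm long, 13 mm thick; origin at the centre of its underside
There are look-alikes about, which are no part of the job. What is shaped like the part that bears pin_grip but pink or yellow is not meant.

How it is judged:
By the outcome, as a careful person would: the job done as asked, in the order asked, and still so for the second after the job is handed in, while the arm keeps its last pose, push and grip.
It also fails if it takes over 72 s, if anything falls off the work surface, if the arm or the gripper's body presses on something with over 40 N, if the wrist force passes 120 N, or if a joint passes its speed limit or range.

## Working session

There is one attempt and no reset: what is moved stays moved. The work goes in short steps, Python scripts to look and compute and a tool call to move; the robot and the scene stay as the last step left them, time stands still between calls to the robot, and variables do not carry over. Pictures are saved under pics/ and viewed, at most 10 in all, crops included, and the job is handed in when it is done.

Besides the shell and the picture viewer there is one more tool, called after "Call:" as name(argument=value, ...), one argument or row to a line, values as JSON. carry_out: Moves the arm, as the interface text tells. Its arguments: {"type":"object","properties":{"targets":{"type":"array","items":{"type":"object","properties":{"hand":{"type":"number"},"x":{"type":"number"},"y":{"type":"number"},"z":{"type":"number"},"ax":{"type":"number"},"ay":{"type":"number"},"az":{"type":"number"}}}},"newtons":{"type":"number"}},"required":["targets"]}

```bash
mkdir -p pics; cat > h.py <<'E'
import numpy as np, cv2
from plant import read_state, read_camera, camera_params, robot
from scipy.spatial.transform import Rotation as R
def ray(n,u,v):
    p=camera_params(n); d=np.array([(u-p['cx'])/p['fx'],-(v-p['cy'])/p['fy'],-1.0])
    return np.array(p['position']),np.array(p['rotation']).reshape(3,3)@d
def cloud(n,dep):
    p=camera_params(n); v,u=np.mgrid[:384,:512]
    P=np.stack([(u-p['cx'])/p['fx'],-(v-p['cy'])/p['fy'],-np.ones_like(u,float)],-1)*dep[...,None]
    return P@np.array(p['rotation']).reshape(3,3).T+np.array(p['position'])
E
python3 - <<'E'
from h import *
for n in('side','top'):
    im,d=read_camera(n); cv2.imwrite(f'pics/{n}0.png',cv2.resize(im,(800,600),interpolation=cv2.INTER_CUBIC)); np.savez(f'{n}0.npz',im=im,d=d)
    print(n,camera_params(n))
s=read_state();print({k:np.round(v,3) for k,v in s.items()})
E
```

```text
side {'fx': 389.1344482869202, 'fy': 389.1344482869202, 'cx': 261.13600288532575, 'cy': 192.44494927418242, 'position': array([ 0.42735326, -0.66687594,  0.62074661]), 'rotation': array([ 0.86338633, -0.08218183, -0.21970347])}
top {'fx': 354.47315433992003, 'fy': 354.47315433992003, 'cx': 254.92415258163024, 'cy': 191.50570990910603, 'position': array([ 0.43500258, -0.04745733,  0.97343355]), 'rotation': array([ 0.12766431, -0.13488666, -1.58209881])}
{'t': np.float64(0.1), 'q': array([ 1.21 ,  0.131,  1.489, -0.   ,  1.523, -0.085]), 'dq': array([ 0.002, -0.002, -0.002,  0.   , -0.001, -0.   ]), 'joint_torque': array([ 1.0000e-03, -5.6134e+01, -4.9309e+01,  7.7000e-02,  2.9000e-02,
       -0.0000e+00]), 'tool_pos': array([0.163, 0.577, 0.404]), 'orientation': array([-4.320e-01, -3.111e+00,  2.000e-03]), 'force': array([-0.441,  0.197, -0.385]), 'wrist_torque': array([-0.013, -0.022,  0.018]), 'gripper_force': np.float64(0.0), 'opening': np.float64(0.093)}
```

View pics/side0.png

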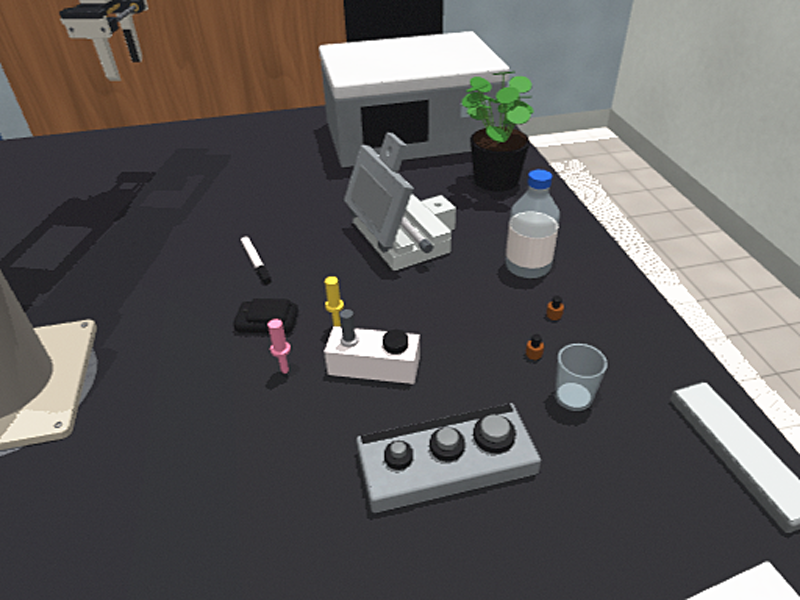

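View pics/top0.png

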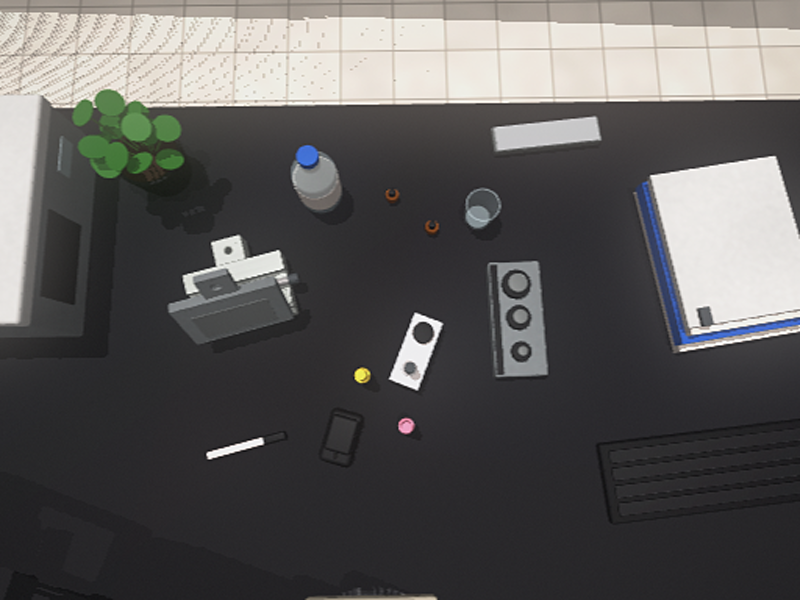

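The side view shows the keys at (495,428), (448,437) and (398,450), the rack with the steel pin at (347,320) and plug at (395,340), and the holder around (400,210). The top view shows the keys at (516,283), (518,317) and (521,351), pin (410,367), plug (423,331), bore (228,250).

Candidates for the pin: steel at top view (410,367), yellow (362,375), pink (405,426), and the black-capped plug (423,331). I choose the steel one in the rack and check it in a crop.

```bash
sed -i "s/np.array(p\['rotation'\]).reshape(3,3)/R.from_rotvec(p['rotation']).as_matrix()/" h.py
cat >> h.py <<'E'
def tri(a,b):
    (p,d),(q,e)=ray('side',*(np.array(a)*.64)),ray('top',*(np.array(b)*.64))
    s=np.linalg.lstsq(np.stack([d,-e],1),q-p,rcond=None)[0]
    A,B=p+s[0]*d,q+s[1]*e
    return (A+B)/2,np.linalg.norm(A-B)
E
python3 - <<'E'
from h import *
S=np.load('side0.npz');T=np.load('top0.npz')
c=lambda im,u,v,w,h:cv2.resize(im[v:v+h,u:u+w],(400,300),interpolation=cv2.INTER_CUBIC)
im=np.vstack([np.hstack([c(S['im'],200,185,80,60),c(T['im'],240,195,60,45)]),np.hstack([c(S['im'],215,80,88,66),c(T['im'],104,145,92,69)])])
cv2.imwrite('pics/crop1.png',im)
for n,a,b in [('L',(495,428),(516,283)),('M',(448,437),(518,317)),('S',(398,450),(521,351)),('pintop',(347,314),(410,366)),('plug',(395,338),(423,331)),('bore',(438,205),(228,250)),('lidhole',(392,152),(216,286))]:
    print(n,*np.round(tri(a,b),4))
for n,D in(('side',S),('top',T)):
    P=cloud(n,D['d'])
    for nm,uv in dict(side=[('L',(495,428)),('pin',(347,314)),('plug',(395,338))],top=[('L',(516,283)),('S',(521,351)),('pin',(410,366)),('plug',(423,331)),('table',(600,400))])[n]:
        print(n,nm,P[int(uv[1]*.64),int(uv[0]*.64)].round(4))
E
```

```text
Traceback (most recent call last):
ValueError: setting an array element with a sequence. The requested array has an inhomogeneous shape after 1 dimensions. The detected shape was (2,) + inhomogeneous part.
```

View pics/crop1.png

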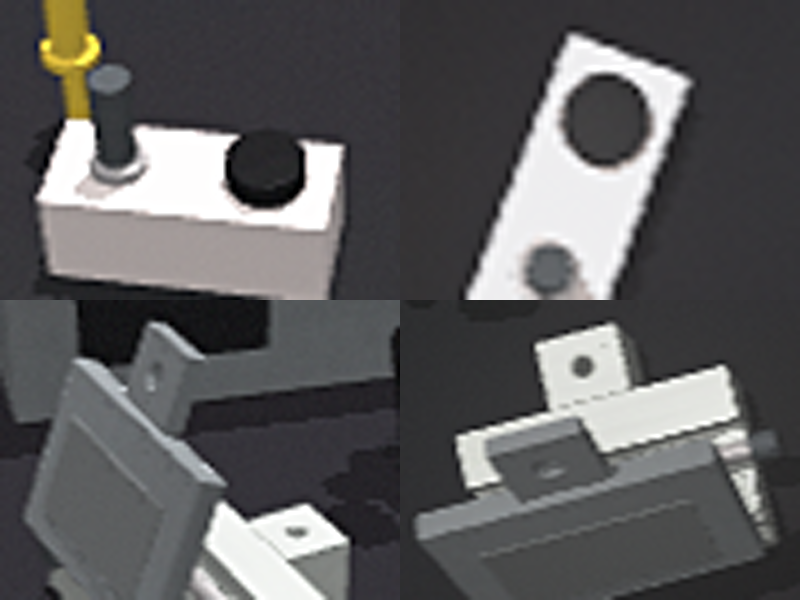

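The steel pin (dark handle, round collar) is confirmed in the rack. Crop positions: side view pin top (110,77), plug (263,160), bore (298,532), lid hole (155,375). Top view pin (548,268), plug (605,120), bore (583,366), lid hole (548,468).

```bash
cat >> h.py <<'E'
def atz(n,u,v,z):
    p,d=ray(n,u,v); return p+d*(z-p[2])/d[2]
E
python3 - <<'E'
from h import *
S=np.load('side0.npz');T=np.load('top0.npz')
s1=lambda x,y:(np.array([200+x/5,185+y/5])-.4)/.64
t1=lambda x,y:(np.array([240+(x-400)/6.667,195+y/6.667])-.4)/.64
s2=lambda x,y:(np.array([215+x/4.545,80+(y-300)/4.545])-.4)/.64
t2=lambda x,y:(np.array([104+(x-400)/4.348,145+(y-300)/4.348])-.4)/.64
for n,a,b in [('L',(495,428),(516,283)),('M',(448,437),(518,317)),('S',(398,450),(521,351)),('pintop',s1(110,77),t1(548,268)),('plug',s1(263,160),t1(605,120)),('bore',s2(298,532),t2(583,366)),('lidhole',s2(155,375),t2(548,468))]:
    P,e=tri(a,b);print(n,P.round(4),e.round(4))
e1,e2=[atz('top',*(t2(*c)*.64),.045) for c in((457,437),(728,367))]
print('edge',e1,e2,np.linalg.norm(e1-e2),np.degrees(np.arctan2(*(e1-e2)[[1,0]])))
e1,e2=[atz('top',*(t2(*c)*.64),.045) for c in((535,345),(612,323))]
print('lug',e1,e2,np.linalg.norm(e1-e2),np.degrees(np.arctan2(*(e1-e2)[[1,0]])))
for n,D in(('side',S),('top',T)):
    P=cloud(n,D['d'])
    for nm,uv in dict(side=[('L',(495,428)),('pin',(347,314)),('plug',(395,338))],top=[('L',(516,283)),('M',(518,317)),('S',(521,351)),('pin',(410,366)),('plug',(423,331)),('table',(600,400))])[n]:
        print(n,nm,P[int(uv[1]*.64),int(uv[0]*.64)].round(4))
P=cloud('top',T['d']).reshape(-1,3)
# panel top and rack top
for nm,c,r,z in(('panel',(.45,-.2),.14,(.022,.038)),('rack',(.4,-.03),.1,(.038,.05))):
    m=(np.hypot(P[:,0]-c[0],P[:,1]-c[1])<r)&(P[:,2]>z[0])&(P[:,2]<z[1])
    print(nm,m.sum(),cv2.minAreaRect(P[m][:,:2].astype(np.float32)*1000))
# lid points: plane fit
h=np.array([.5,.19])
E
```

```text
L [ 0.6165 -0.2545  0.0452] 0.0003
M [ 0.5586 -0.2548  0.0465] 0.002
S [ 0.5002 -0.2572  0.0444] 0.0002
pintop [ 0.474  -0.0679  0.0959] 0.0009
plug [ 0.532  -0.0919  0.0581] 0.002
bore [0.6816 0.2397 0.046 ] 0.0011
lidhole [0.5922 0.2167 0.1734] 0.0016
edge [0.63858328 0.31568587 0.045     ] [0.68043701 0.1501571  0.045     ] 0.17073811934395386 104.18975522115005
lug [0.69627172 0.27018327 0.045     ] [0.70971369 0.22287933 0.045     ] 0.04917671540372451 105.86311518717031
side L [ 0.6134 -0.2579  0.0531]
side pin [ 0.4744 -0.0681  0.096 ]
side plug [ 0.5306 -0.0926  0.0605]
top L [ 0.6151 -0.2521  0.0533]
top M [ 0.5587 -0.2514  0.0553]
top S [ 0.5013 -0.2538  0.0546]
top pin [ 0.4763 -0.0684  0.098 ]
top plug [ 0.5375 -0.0913  0.0553]
top table [ 0.4167 -0.3999 -0.0007]
panel 1168 ((524.0828857421875, -256.1774597167969), (129.338623046875, 90.19624328613281), 1.383420467376709)
rack 306 ((447.77960205078125, -52.72883605957031), (133.86802673339844, 97.79306030273438), 40.2558708190918)
```

Call:
carry_out(
  targets=[
    {"hand": 0, "x": -0.331, "y": -0.338, "z": 0},
    {"hand": 0, "x": -0.662, "y": -0.676, "z": 0},
    {"hand": 0, "x": -0.662, "y": -0.676, "z": 0},
    {"hand": 0, "x": -0.662, "y": -0.676, "z": 0},
    {"hand": 0, "x": -0.662, "y": -0.676, "z": 0},
    {"hand": 0, "x": -0.662, "y": -0.676, "z": 0},
    {"hand": 0, "x": -0.662, "y": -0.676, "z": 0},
    {"hand": 0, "x": -0.662, "y": -0.676, "z": 0},
  ],
)

```text
schema error: expected keys hand, x, y, z, ax, ay, az
```

```bash
cat >> h.py <<'E'
def to(tip,yaw=None,L=.186,st=None):
    "tool-frame shift/turn to put the point L ahead of the flange at tip, tool down, tool y at heading yaw (deg, mod 180)"
    s=st or read_state(); R0=R.from_rotvec(s['orientation']); M=R0.as_matrix()
    if yaw is None: yaw=np.degrees(np.arctan2(M[1,1],M[0,1]))
    y=np.array([np.cos(np.radians(yaw)),np.sin(np.radians(yaw)),0])
    if y@M[:,1]<0: y=-y
    z=np.array([0,0,-1.]); R1=np.stack([np.cross(y,z),y,z],1)
    sh=M.T@(np.array(tip)-L*z-np.array(s['tool_pos']))
    print('shift',sh.round(4),'turn',R.from_matrix(M.T@R1).as_rotvec().round(4),'F',np.round(s['force'],1),'t',round(float(s['t']),2),'q',np.round(s['q'],2))
E
python3 - <<'E'
from h import *
s=read_state();print(s['tool_pos'],s['opening'])
to((.616,-.254,.075),74.5); to((.616,-.254,.075),90)
for n,a,b in [('yel',(333,281),(362,375)),('pink',(275,323),(405,426)),('cap',(540,178),(307,156)),('mouse',(265,315),(342,437)),('beaker',(580,365),(483,205))]:
    print(n,tri(a,b))
E
```

```text
[0.16328085 0.57715057 0.4038279 ] 0.09299961078187709
shift [-0.6619 -0.6763  0.1438] turn [-0.0016 -0.0001 -0.0052] F [-0.4  0.2 -0.4] t 0.1 q [ 1.21  0.13  1.49 -0.    1.52 -0.09]
shift [-0.6619 -0.6763  0.1438] turn [-0.0016 -0.0003 -0.2758] F [-0.4  0.2 -0.4] t 0.1 q [ 1.21  0.13  1.49 -0.    1.52 -0.09]
yel (array([0.46443113, 0.00640778, 0.09259414]), np.float64(0.0027309026426741087))
pink (array([ 0.38229175, -0.05998677,  0.09089881]), np.float64(0.0022554250185082892))
cap (array([0.79733455, 0.08559296, 0.1648403 ]), np.float64(0.001108414856677715))
mouse (array([0.36206327, 0.0450323 , 0.01810386]), np.float64(0.0014955572625862867))
beaker (array([ 0.74791753, -0.20018483,  0.06350969]), np.float64(0.003955276498293731))
```

Call:
carry_out(
  targets=[
    {"hand": 0, "x": -0.662, "y": -0.676, "z": 0, "ax": 0, "ay": 0, "az": 0},
    {"hand": 0, "x": -0.662, "y": -0.676, "z": 0, "ax": 0, "ay": 0, "az": 0},
    {"hand": 0, "x": -0.662, "y": -0.676, "z": 0, "ax": 0, "ay": 0, "az": 0},
    {"hand": 0, "x": -0.662, "y": -0.676, "z": 0, "ax": 0, "ay": 0, "az": 0},
    {"hand": 0, "x": -0.662, "y": -0.676, "z": 0, "ax": 0, "ay": 0, "az": 0},
    {"hand": 0, "x": -0.662, "y": -0.676, "z": 0, "ax": 0, "ay": 0, "az": 0},
    {"hand": 0, "x": -0.662, "y": -0.676, "z": 0, "ax": 0, "ay": 0, "az": 0},
    {"hand": 0, "x": -0.662, "y": -0.676, "z": 0, "ax": 0, "ay": 0, "az": 0},
  ],
)

```text
t: 1.1
tool_pos: [0.4031, 0.1364, 0.4046]
orientation: [0.432, 3.112, 0.0]
force: [1.8, 0.2, -0.1]
opening: 0.0177
gripper_force: 0.0
```

```bash
python3 - <<'E'
from h import *
s=read_state();print(s['tool_pos'],s['opening'])
to((.616,-.254,.07))
E
```

```text
[0.40306509 0.13640851 0.4046278 ] 0.017682407240604627
shift [-0.3111 -0.3178  0.1486] turn [ 0.0002  0.0003 -0.    ] F [ 1.8  0.2 -0.1] t 1.1 q [ 0.21 -0.36  1.94  0.    1.56 -1.09]
```

Call:
carry_out(
  targets=[
    {"hand": 0, "x": -0.311, "y": -0.318, "z": 0, "ax": 0, "ay": 0, "az": 0},
    {"hand": 0, "x": -0.311, "y": -0.318, "z": 0, "ax": 0, "ay": 0, "az": 0},
    {"hand": 0, "x": -0.311, "y": -0.318, "z": 0, "ax": 0, "ay": 0, "az": 0},
    {"hand": 0, "x": -0.311, "y": -0.318, "z": 0, "ax": 0, "ay": 0, "az": 0},
    {"hand": 0, "x": -0.311, "y": -0.318, "z": 0, "ax": 0, "ay": 0, "az": 0},
    {"hand": 0, "x": -0.311, "y": -0.318, "z": 0, "ax": 0, "ay": 0, "az": 0},
    {"hand": 0, "x": -0.311, "y": -0.318, "z": 0, "ax": 0, "ay": 0, "az": 0},
    {"hand": 0, "x": -0.311, "y": -0.318, "z": 0.1, "ax": 0, "ay": 0, "az": 0},
  ],
)

```text
t: 2.1
tool_pos: [0.6171, -0.2551, 0.3481]
orientation: [0.436, 3.098, -0.008]
force: [0.9, 0.6, -0.3]
opening: 0.0004
gripper_force: 0.0
```

Call:
carry_out(
  targets=[
    {"hand": 0, "x": 0, "y": 0, "z": 0, "ax": 0, "ay": 0, "az": 0},
    {"hand": 0, "x": 0, "y": 0, "z": 0, "ax": 0, "ay": 0, "az": 0},
  ],
)

```text
t: 2.35
tool_pos: [0.614, -0.2494, 0.3433]
orientation: [-0.431, -3.111, -0.001]
force: [1.4, 0.0, 1.1]
opening: 0.0007
gripper_force: 0.0
```

```bash
python3 - <<'E'
from h import *
s=read_state();print(s['tool_pos'],s['opening'])
to((.616,-.254,.048))
E
```

```text
[ 0.61395305 -0.24936036  0.34326871] 0.0006507991701673146
shift [-0.0033 -0.0039  0.1093] turn [ 0.0003 -0.0006  0.    ] F [1.4 0.  1.1] t 2.35 q [-0.46  0.33  1.37  0.    1.44 -1.76]
```

Call:
carry_out(
  targets=[
    {"hand": 0, "x": -0.003, "y": -0.004, "z": 0.05, "ax": 0, "ay": 0, "az": 0},
    {"hand": 0, "x": -0.003, "y": -0.004, "z": 0.1, "ax": 0, "ay": 0, "az": 0},
    {"hand": 0, "x": -0.003, "y": -0.004, "z": 0.106, "ax": 0, "ay": 0, "az": 0},
    {"hand": 0, "x": -0.003, "y": -0.004, "z": 0.11, "ax": 0, "ay": 0, "az": 0},
    {"hand": 0, "x": -0.003, "y": -0.004, "z": 0.113, "ax": 0, "ay": 0, "az": 0},
    {"hand": 0, "x": -0.003, "y": -0.004, "z": 0.115, "ax": 0, "ay": 0, "az": 0},
    {"hand": 0, "x": -0.003, "y": -0.004, "z": 0.116, "ax": 0, "ay": 0, "az": 0},
    {"hand": 0, "x": -0.003, "y": -0.004, "z": 0.116, "ax": 0, "ay": 0, "az": 0},
  ],
)

```text
t: 3.35
tool_pos: [0.6172, -0.2549, 0.2321]
orientation: [0.431, 3.107, -0.002]
force: [-9.0, 5.4, 22.6]
opening: 0.0003
gripper_force: 11.3
```

```bash
python3 - <<'E'
from h import *
im,d=read_camera('side');cv2.imwrite('pics/press.png',cv2.resize(im[230:340,215:355],(700,550),interpolation=cv2.INTER_CUBIC))
s=read_state();print(s['force'],s['wrist_torque'],s['tool_pos'])
E
```

```text
[-8.49590635  6.3041201  22.54509663] [ 1.12504204  1.66177309 -0.04554536] [ 0.61722008 -0.25488194  0.23204581]
```

View pics/press.png

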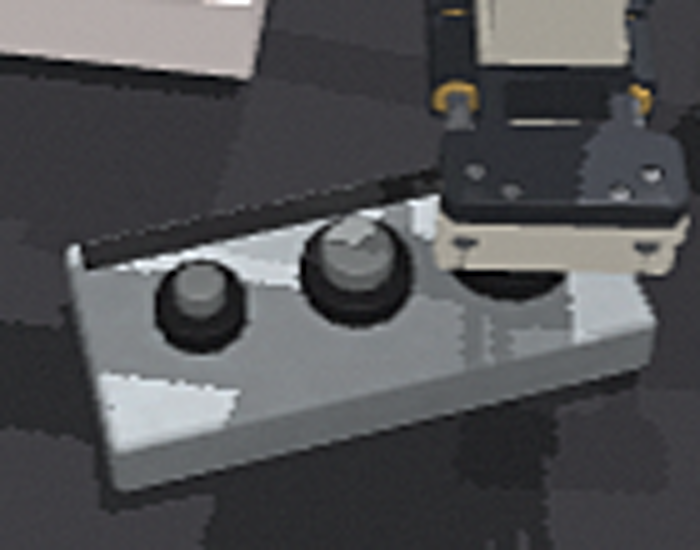

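Call:
carry_out(
  targets=[
    {"hand": 0, "x": 0, "y": 0, "z": -0.003, "ax": 0, "ay": 0, "az": 0},
  ],
)

```text
t: 3.52
tool_pos: [0.6171, -0.2548, 0.2331]
orientation: [0.431, 3.107, -0.002]
force: [-0.0, 1.0, 2.7]
opening: 0.0008
gripper_force: 1.7
```

Call:
carry_out(
  targets=[
    {"hand": 0, "x": 0, "y": 0, "z": -0.002, "ax": 0, "ay": 0, "az": 0},
  ],
)

```text
t: 3.65
tool_pos: [0.617, -0.2549, 0.234]
orientation: [0.431, 3.107, -0.002]
force: [2.0, 0.9, 3.0]
opening: 0.0007
gripper_force: 1.5
```

Call:
carry_out(
  targets=[
    {"hand": 0, "x": 0, "y": 0, "z": -0.002, "ax": 0, "ay": 0, "az": 0},
  ],
)

```text
t: 3.78
tool_pos: [0.6165, -0.2549, 0.2348]
orientation: [0.431, 3.109, -0.002]
force: [1.4, -0.0, 2.4]
opening: 0.0005
gripper_force: 1.3
```

Call:
carry_out(
  targets=[
    {"hand": 0, "x": 0, "y": 0, "z": -0.003, "ax": 0, "ay": 0, "az": 0},
  ],
)

```text
t: 3.9
tool_pos: [0.616, -0.2548, 0.2367]
orientation: [0.432, 3.111, -0.001]
force: [2.0, -0.9, 1.4]
opening: 0.0004
gripper_force: 0.9
```

Call:
carry_out(
  targets=[
    {"hand": 0, "x": 0, "y": 0, "z": -0.02, "ax": 0, "ay": 0, "az": 0},
    {"hand": 0, "x": 0.055, "y": -0.016, "z": -0.02, "ax": 0, "ay": 0, "az": 0},
    {"hand": 0, "x": 0.055, "y": -0.016, "z": -0.02, "ax": 0, "ay": 0, "az": 0},
    {"hand": 0, "x": 0.055, "y": -0.016, "z": -0.005, "ax": 0, "ay": 0, "az": 0},
    {"hand": 0, "x": 0.055, "y": -0.016, "z": 0.002, "ax": 0, "ay": 0, "az": 0},
    {"hand": 0, "x": 0.055, "y": -0.016, "z": 0.007, "ax": 0, "ay": 0, "az": 0},
    {"hand": 0, "x": 0.055, "y": -0.016, "z": 0.008, "ax": 0, "ay": 0, "az": 0},
    {"hand": 0, "x": 0.055, "y": -0.016, "z": 0.008, "ax": 0, "ay": 0, "az": 0},
  ],
)

```text
t: 4.9
tool_pos: [0.5596, -0.2553, 0.2319]
orientation: [0.431, 3.111, -0.001]
force: [-13.0, 6.5, 27.2]
opening: 0.0004
gripper_force: 14.1
```

Call:
carry_out(
  targets=[
    {"hand": 0, "x": 0, "y": 0, "z": -0.028, "ax": 0, "ay": 0, "az": 0},
    {"hand": 0, "x": 0.056, "y": -0.018, "z": -0.028, "ax": 0, "ay": 0, "az": 0},
    {"hand": 0, "x": 0.056, "y": -0.018, "z": -0.028, "ax": 0, "ay": 0, "az": 0},
    {"hand": 0, "x": 0.056, "y": -0.018, "z": -0.013, "ax": 0, "ay": 0, "az": 0},
    {"hand": 0, "x": 0.056, "y": -0.018, "z": -0.006, "ax": 0, "ay": 0, "az": 0},
    {"hand": 0, "x": 0.056, "y": -0.018, "z": -0.001, "ax": 0, "ay": 0, "az": 0},
    {"hand": 0, "x": 0.056, "y": -0.018, "z": -0.001, "ax": 0, "ay": 0, "az": 0},
    {"hand": 0, "x": 0.056, "y": -0.018, "z": -0.001, "ax": 0, "ay": 0, "az": 0},
  ],
)

```text
t: 5.9
tool_pos: [0.501, -0.2573, 0.232]
orientation: [0.431, 3.111, -0.001]
force: [-10.3, 5.8, 24.6]
opening: 0.0003
gripper_force: 12.4
```

Call:
carry_out(
  targets=[
    {"hand": 0, "x": 0, "y": 0, "z": -0.06, "ax": 0, "ay": 0, "az": 0},
    {"hand": 0, "x": 0.01, "y": 0.03, "z": -0.115, "ax": 0, "ay": 0, "az": 0},
    {"hand": 0, "x": 0.02, "y": 0.06, "z": -0.17, "ax": 0, "ay": 0, "az": 0},
    {"hand": 0, "x": 0.03, "y": 0.12, "z": -0.19, "ax": 0, "ay": 0, "az": -0.1},
    {"hand": 0, "x": 0.04, "y": 0.18, "z": -0.19, "ax": 0, "ay": 0, "az": -0.2},
    {"hand": 0, "x": 0.05, "y": 0.24, "z": -0.19, "ax": 0, "ay": 0, "az": -0.3},
    {"hand": 0, "x": 0.062, "y": 0.3, "z": -0.19, "ax": 0, "ay": 0, "az": -0.4},
    {"hand": 0, "x": 0.074, "y": 0.36, "z": -0.19, "ax": 0, "ay": 0, "az": -0.52},
  ],
)

```text
t: 6.9
tool_pos: [0.5271, 0.112, 0.4193]
orientation: [-0.389, 3.117, 0.0]
force: [1.3, -0.2, 0.1]
opening: 0.0002
gripper_force: 0.0
```

```bash
cat >> h.py <<'E'
u=np.array([np.cos(np.radians(14.4)),np.sin(np.radians(14.4)),0]); bore=np.array([.6816,.2397,.045]); hinge=bore-.132*u
def lidtip(q,r=.085,back=.0075,h=.018):
    return hinge+u*(r*np.cos(q)-h*np.sin(q)-back)+np.array([0,0,r*np.sin(q)+h*np.cos(q)])
E
python3 - <<'E'
from h import *
s=read_state();print(s['tool_pos'])
p=hinge-.02*u
to((p[0],p[1],.235),104.4,.19);to((p[0],p[1],.131),104.4,.19)
E
```

```text
[0.52708826 0.11196385 0.41926669]
shift [-0.0292  0.0854 -0.0057] turn [-0.      0.0003 -0.0029] F [ 1.3 -0.2  0.1] t 6.9 q [ 0.11 -0.04  1.64  0.    1.54 -1.71]
shift [-0.0291  0.0854  0.0983] turn [-0.      0.0003 -0.0029] F [ 1.3 -0.2  0.1] t 6.9 q [ 0.11 -0.04  1.64  0.    1.54 -1.71]
```

Call:
carry_out(
  targets=[
    {"hand": 0, "x": -0.015, "y": 0.045, "z": 0, "ax": 0, "ay": 0, "az": 0},
    {"hand": 0, "x": -0.029, "y": 0.083, "z": 0, "ax": 0, "ay": 0, "az": 0},
    {"hand": 0, "x": -0.029, "y": 0.083, "z": 0, "ax": 0, "ay": 0, "az": 0},
    {"hand": 0, "x": -0.029, "y": 0.083, "z": 0.05, "ax": 0, "ay": 0, "az": 0},
    {"hand": 0, "x": -0.029, "y": 0.083, "z": 0.098, "ax": 0, "ay": 0, "az": 0},
    {"hand": 0, "x": -0.029, "y": 0.083, "z": 0.098, "ax": 0, "ay": 0, "az": 0},
    {"hand": 0, "x": -0.029, "y": 0.083, "z": 0.098, "ax": 0, "ay": 0, "az": 0},
  ],
)

```text
t: 7.78
tool_pos: [0.5355, 0.1968, 0.3232]
orientation: [-0.382, 3.117, 0.0]
force: [0.9, 0.9, 1.1]
opening: 0.0005
gripper_force: 0.0
```

```bash
python3 - <<'E'
from h import *
s=read_state();print(s['tool_pos'],s['force'])
for q in [1.18,1.05,.9,.75,.6,.45,.3,.15,.045,0]:
    print(q,end=' ');to(lidtip(q),104.4,.19,s)
E
```

```text
[0.535465   0.19677012 0.32317432] [0.8803268  0.94465347 1.06038183]
1.18 shift [-0.0284  0.0055  0.0028] turn [-0.0001  0.0015 -0.0076] F [0.9 0.9 1.1] t 7.78 q [ 0.26  0.1   1.67 -0.    1.37 -1.55]
1.05 shift [-0.0394  0.0055  0.0055] turn [-0.0001  0.0015 -0.0076] F [0.9 0.9 1.1] t 7.78 q [ 0.26  0.1   1.67 -0.    1.37 -1.55]
0.9 shift [-0.0514  0.0056  0.0105] turn [-0.0001  0.0015 -0.0076] F [0.9 0.9 1.1] t 7.78 q [ 0.26  0.1   1.67 -0.    1.37 -1.55]
0.75 shift [-0.0626  0.0057  0.0172] turn [-0.0001  0.0015 -0.0076] F [0.9 0.9 1.1] t 7.78 q [ 0.26  0.1   1.67 -0.    1.37 -1.55]
0.6 shift [-0.0726  0.0058  0.0254] turn [-0.0001  0.0015 -0.0076] F [0.9 0.9 1.1] t 7.78 q [ 0.26  0.1   1.67 -0.    1.37 -1.55]
0.45 shift [-0.0813  0.0059  0.0351] turn [-0.0001  0.0015 -0.0076] F [0.9 0.9 1.1] t 7.78 q [ 0.26  0.1   1.67 -0.    1.37 -1.55]
0.3 shift [-0.0885  0.0059  0.046 ] turn [-0.0001  0.0015 -0.0076] F [0.9 0.9 1.1] t 7.78 q [ 0.26  0.1   1.67 -0.    1.37 -1.55]
0.15 shift [-0.0939  0.006   0.0578] turn [-0.0001  0.0015 -0.0076] F [0.9 0.9 1.1] t 7.78 q [ 0.26  0.1   1.67 -0.    1.37 -1.55]
0.045 shift [-0.0967  0.006   0.0665] turn [-0.0001  0.0015 -0.0076] F [0.9 0.9 1.1] t 7.78 q [ 0.26  0.1   1.67 -0.    1.37 -1.55]
0 shift [-0.0976  0.006   0.0703] turn [-0.0001  0.0015 -0.0076] F [0.9 0.9 1.1] t 7.78 q [ 0.26  0.1   1.67 -0.    1.37 -1.55]
```

Call:
carry_out(
  targets=[
    {"hand": 0, "x": -0.028, "y": 0.004, "z": 0.003, "ax": 0, "ay": 0, "az": 0},
    {"hand": 0, "x": -0.039, "y": 0.004, "z": 0.0055, "ax": 0, "ay": 0, "az": 0},
    {"hand": 0, "x": -0.051, "y": 0.004, "z": 0.0105, "ax": 0, "ay": 0, "az": 0},
    {"hand": 0, "x": -0.063, "y": 0.004, "z": 0.017, "ax": 0, "ay": 0, "az": 0},
    {"hand": 0, "x": -0.073, "y": 0.004, "z": 0.0255, "ax": 0, "ay": 0, "az": 0},
    {"hand": 0, "x": -0.081, "y": 0.004, "z": 0.035, "ax": 0, "ay": 0, "az": 0},
    {"hand": 0, "x": -0.088, "y": 0.004, "z": 0.046, "ax": 0, "ay": 0, "az": 0},
  ],
)

```text
t: 8.65
tool_pos: [0.6195, 0.2223, 0.2745]
orientation: [0.383, -3.118, 0.0]
force: [0.1, -0.4, 1.4]
opening: 0.0007
gripper_force: 0.6
```

Call:
carry_out(
  targets=[
    {"hand": 0, "x": -0.006, "y": 0, "z": 0.012, "ax": 0, "ay": 0, "az": 0},
    {"hand": 0, "x": -0.008, "y": 0, "z": 0.02, "ax": 0, "ay": 0, "az": 0},
    {"hand": 0, "x": -0.008, "y": 0, "z": 0.022, "ax": 0, "ay": 0, "az": 0},
    {"hand": 0, "x": -0.008, "y": 0, "z": 0.022, "ax": 0, "ay": 0, "az": 0},
  ],
)

```text
t: 9.15
tool_pos: [0.6266, 0.2241, 0.2533]
orientation: [0.383, -3.117, 0.0]
force: [0.3, 0.6, 0.2]
opening: 0.0005
gripper_force: 0.0
```

```bash
python3 - <<'E'
from h import *
im,d=read_camera('side');im2,_=read_camera('top')
c=lambda im,u,v,w,h:cv2.resize(im[v:v+h,u:u+w],(400,400),interpolation=cv2.INTER_CUBIC)
cv2.imwrite('pics/lid.png',np.hstack([c(im,210,70,120,120),c(im2,90,120,120,120)]))
E
```

```text
(no output)
```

View pics/lid.png

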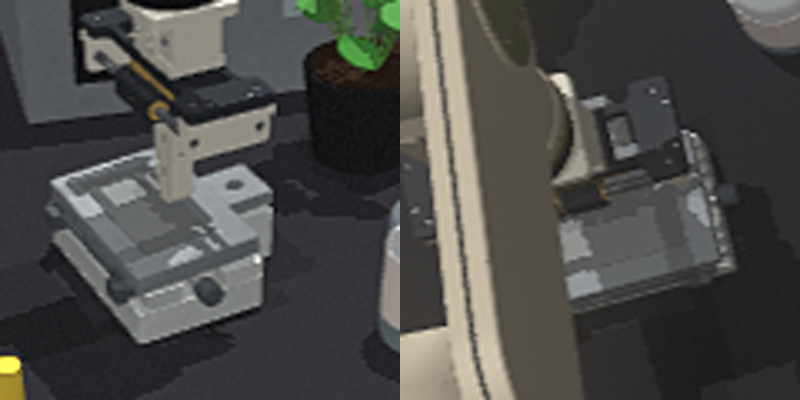

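The lid is down: in the left half the plate lies near-level, with the tab hole at (235,185). I'll press lightly to make sure it has reached its stop.

Call:
carry_out(
  targets=[
    {"hand": 0, "x": 0, "y": 0, "z": 0.002, "ax": 0, "ay": 0, "az": 0},
    {"hand": 0, "x": 0, "y": 0, "z": 0.004, "ax": 0, "ay": 0, "az": 0},
    {"hand": 0, "x": 0, "y": 0, "z": 0.004, "ax": 0, "ay": 0, "az": 0},
  ],
)

```text
t: 9.62
tool_pos: [0.6273, 0.2243, 0.2506]
orientation: [-0.382, 3.116, 0.0]
force: [-1.7, -1.1, 6.7]
opening: 0.0007
gripper_force: 3.4
```

Call:
carry_out(
  targets=[
    {"hand": 0, "x": 0, "y": 0, "z": -0.06, "ax": 0, "ay": 0, "az": 0},
    {"hand": 20, "x": 0, "y": 0, "z": -0.1, "ax": 0, "ay": 0, "az": 0},
    {"hand": 35, "x": 0.05, "y": -0.05, "z": -0.1, "ax": 0, "ay": 0, "az": 0.1},
    {"hand": 45, "x": 0.1, "y": -0.1, "z": -0.1, "ax": 0, "ay": 0, "az": 0.2},
    {"hand": 45, "x": 0.13, "y": -0.15, "z": -0.1, "ax": 0, "ay": 0, "az": 0.3},
    {"hand": 45, "x": 0.15, "y": -0.2, "z": -0.1, "ax": 0, "ay": 0, "az": 0.45},
  ],
)

```text
t: 10.38
tool_pos: [0.5288, -0.0045, 0.3494]
orientation: [0.328, 3.124, 0.0]
force: [1.2, -0.7, 0.2]
opening: 0.0407
gripper_force: 0.0
```

```bash
python3 - <<'E'
from h import *
s=read_state();print(s['tool_pos'],s['opening'])
to((.4745,-.068,.13),68,.167);to((.4745,-.068,.078),68,.167)
for n in('side','top'):
    P=cloud(n,np.load(n+'0.npz')['d']).reshape(-1,3)
    for nm,c in(('L',(.616,-.254)),('M',(.5585,-.254)),('S',(.5,-.256)),('plugcap',(.532,-.092)),('bore',(.6816,.2397))):
        r=np.hypot(P[:,0]-c[0],P[:,1]-c[1]); print(n,nm,[np.round(np.median(P[(r>a)&(r<b)&(P[:,2]>.02)&(P[:,2]<.08),2]),4) for a,b in((0,.006),(.008,.016),(.018,.022),(.025,.03))])
E
```

```text
[ 0.52883383 -0.00451159  0.34935517] 0.04073843593128158
shift [ 0.04   -0.0734  0.0523] turn [1.00e-04 2.00e-04 1.75e-01] F [ 1.2 -0.7  0.2] t 10.38 q [-0.11 -0.03  1.76  0.    1.42 -1.47]
shift [ 0.04   -0.0734  0.1043] turn [1.00e-04 2.00e-04 1.75e-01] F [ 1.2 -0.7  0.2] t 10.38 q [-0.11 -0.03  1.76  0.    1.42 -1.47]
side L [np.float64(0.0531), np.float64(0.0528), np.float64(0.0435), np.float64(0.032)]
side M [np.float64(0.0529), np.float64(0.0509), np.float64(0.0422), np.float64(0.0312)]
side S [np.float64(0.053), np.float64(0.0434), np.float64(0.0319), np.float64(0.031)]
side plugcap [np.float64(0.0601), np.float64(0.0601), np.float64(0.0473), np.float64(0.042)]
side bore [np.float64(0.0458), np.float64(0.0464), np.float64(0.0468), np.float64(0.0437)]
top L [np.float64(0.0525), np.float64(0.0522), np.float64(0.0425), np.float64(0.0304)]
top M [np.float64(0.0525), np.float64(0.0471), np.float64(0.0399), np.float64(0.03)]
top S [np.float64(0.0528), np.float64(0.042), np.float64(0.0303), np.float64(0.0299)]
top plugcap [np.float64(0.0598), np.float64(0.0593), np.float64(0.0457), np.float64(0.0456)]
top bore [np.float64(nan), np.float64(0.0461), np.float64(0.0461), np.float64(0.0459)]
  return _methods._mean(a, axis=axis, dtype=dtype,
  ret = ret.dtype.type(ret / rcount)
```

Call:
carry_out(
  targets=[
    {"hand": 45, "x": 0.02, "y": -0.037, "z": 0, "ax": 0, "ay": 0, "az": 0.09},
    {"hand": 45, "x": 0.04, "y": -0.073, "z": 0, "ax": 0, "ay": 0, "az": 0.175},
    {"hand": 45, "x": 0.04, "y": -0.073, "z": 0.01, "ax": 0, "ay": 0, "az": 0.175},
    {"hand": 45, "x": 0.04, "y": -0.073, "z": 0.03, "ax": 0, "ay": 0, "az": 0.175},
    {"hand": 45, "x": 0.04, "y": -0.073, "z": 0.03, "ax": 0, "ay": 0, "az": 0.175},
  ],
)

```text
t: 11.0
tool_pos: [0.4756, -0.0659, 0.3175]
orientation: [-0.592, -3.082, -0.001]
force: [-0.0, 0.4, -0.3]
opening: 0.0414
gripper_force: 0.0
```

```bash
python3 - <<'E'
from h import *
s=read_state();print(s['tool_pos'],s['opening'])
to((.4745,-.068,.078),68,.167)
im,d=read_camera('side');im2,_=read_camera('top')
c=lambda im,u,v,w,h:cv2.resize(im[v:v+h,u:u+w],(400,400),interpolation=cv2.INTER_CUBIC)
cv2.imwrite('pics/pin.png',np.hstack([c(im,190,160,80,80),c(im2,220,190,80,80)]))
E
```

```text
[ 0.47559365 -0.06589184  0.31746318] 0.0413972760690916
shift [-0.     -0.0024  0.0725] turn [-0.0002 -0.0036  0.0042] F [-0.   0.4 -0.3] t 11.0 q [-0.24 -0.14  1.92  0.    1.37 -1.44]
```

View pics/pin.png

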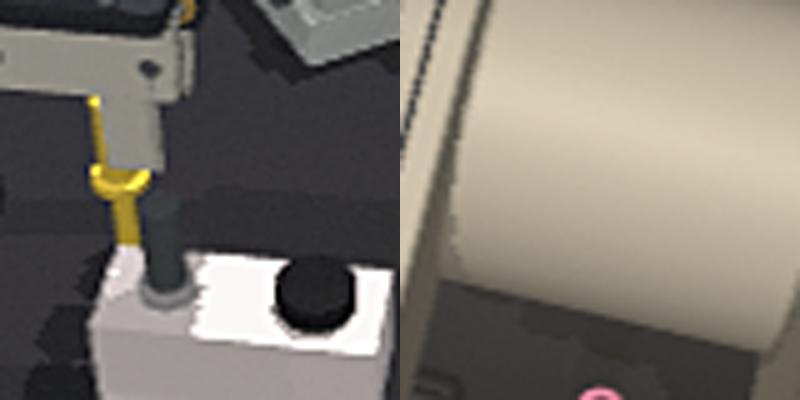

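The side view shows the near finger at (135,150), just above and left of the steel pin handle at (162,200), as the heading leads me to expect. The top view is blocked by the arm. Descending to grip.

Call:
carry_out(
  newtons=50,
  targets=[
    {"hand": 45, "x": 0, "y": -0.002, "z": 0.03, "ax": 0, "ay": 0, "az": 0},
    {"hand": 45, "x": 0, "y": -0.002, "z": 0.06, "ax": 0, "ay": 0, "az": 0},
    {"hand": 45, "x": 0, "y": -0.002, "z": 0.072, "ax": 0, "ay": 0, "az": 0},
    {"hand": 45, "x": 0, "y": -0.002, "z": 0.072, "ax": 0, "ay": 0, "az": 0},
    {"hand": 5, "x": 0, "y": -0.002, "z": 0.072, "ax": 0, "ay": 0, "az": 0},
    {"hand": 5, "x": 0, "y": -0.002, "z": 0.072, "ax": 0, "ay": 0, "az": 0},
    {"hand": 5, "x": 0, "y": -0.002, "z": 0.072, "ax": 0, "ay": 0, "az": 0},
  ],
)

```text
t: 11.98
tool_pos: [0.4757, -0.0685, 0.2483]
orientation: [0.594, 3.083, -0.0]
force: [0.8, -0.0, 4.5]
opening: 0.017
gripper_force: 50.0
```

```bash
python3 - <<'E'
from h import *
s=read_state();print(s['tool_pos'],s['opening'],s['force'],s['gripper_force'],s['t'])
E
```

```text
[ 0.47573932 -0.06853811  0.24825305] 0.017014389113002928 [ 7.92066160e-01 -2.39220163e-03  4.52818571e+00] 50.04611670970917 11.975
```

Call:
carry_out(
  targets=[
    {"hand": 5, "x": 0, "y": 0, "z": -0.03, "ax": 0, "ay": 0, "az": 0},
    {"hand": 5, "x": 0, "y": 0, "z": -0.07, "ax": 0, "ay": 0, "az": 0},
    {"hand": 5, "x": 0, "y": 0, "z": -0.11, "ax": 0, "ay": 0, "az": 0},
    {"hand": 5, "x": 0, "y": 0.02, "z": -0.125, "ax": 0, "ay": 0, "az": 0},
    {"hand": 5, "x": -0.01, "y": 0.07, "z": -0.125, "ax": 0, "ay": 0, "az": 0},
    {"hand": 5, "x": -0.02, "y": 0.12, "z": -0.125, "ax": 0, "ay": 0, "az": 0},
    {"hand": 5, "x": -0.035, "y": 0.17, "z": -0.125, "ax": 0, "ay": 0, "az": 0},
    {"hand": 5, "x": -0.045, "y": 0.21, "z": -0.125, "ax": 0, "ay": 0, "az": 0},
  ],
)

```text
t: 12.98
tool_pos: [0.5961, 0.1115, 0.3725]
orientation: [0.594, 3.085, 0.0]
force: [0.5, -0.4, -0.2]
opening: 0.0174
gripper_force: 50.0
```

```bash
python3 - <<'E'
from h import *
s=read_state();print(s['tool_pos'],s['opening'],s['force'],s['gripper_force'],s['t'])
to((.6816-.03,.2397-.06,.12),68,.245); to((.6816,.2397,.10),68,.245)
E
```

```text
[0.59607414 0.11153926 0.37249213] 0.017379739949431816 [ 0.47474472 -0.40233237 -0.20170272] 49.995909333229065 12.975
shift [-0.0263  0.0839  0.0075] turn [0.0002 0.0003 0.0038] F [ 0.5 -0.4 -0.2] t 12.97 q [ 0.1   0.16  1.51  0.    1.47 -1.09]
shift [-0.0318  0.1507  0.0275] turn [0.0002 0.0003 0.0038] F [ 0.5 -0.4 -0.2] t 12.97 q [ 0.1   0.16  1.51  0.    1.47 -1.09]
```

```bash
python3 - <<'E'
from h import *
im,d=read_camera('side');im2,d2=read_camera('top');np.savez('c1.npz',a=im,b=im2,d=d,e=d2)
c=lambda im,u,v,w,h:cv2.resize(im[v:v+h,u:u+w],(400,400),interpolation=cv2.INTER_CUBIC)
cv2.imwrite('pics/hole.png',np.hstack([c(im,240,90,80,80),c(im2,120,130,80,80)]))
E
```

```text
(no output)
```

View pics/hole.png

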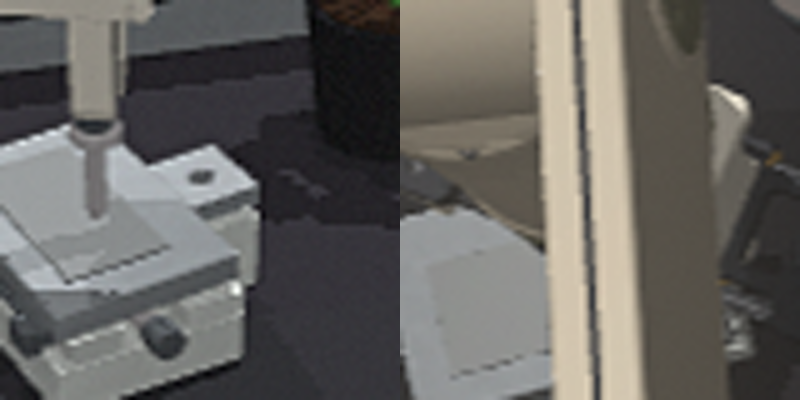

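The side crop shows the lid hole at (203,176) and the pin tip at (98,215). The arm hides both in the top view.

```bash
python3 - <<'E'
from h import *
s=read_state(); print(s['tool_pos'])
px=lambda x,y:(240+x/5-.4,90+y/5-.4)
print('hole',[atz('side',*px(203,176),z).round(4) for z in(.060,.063)])
z=s['tool_pos'][2]
print('tip if z',[(round(t,3),atz('side',*px(98,215),t).round(4)) for t in(z-.241,z-.245,z-.249)])
print('collar mid z',z-.201,atz('side',*px(98,133),z-.199).round(4))
p=camera_params('side')
for q in(np.array(s['tool_pos'])-[0,0,.245],):
    c=R.from_rotvec(p['rotation']).inv().apply(q-p['position']);print('pred px',p['cx']-p['fx']*c[0]/c[2],p['cy']+p['fy']*c[1]/c[2],'seen',px(98,215))
E
```

```text
[0.5963689  0.11292552 0.37189904]
hole [array([0.683 , 0.2473, 0.06  ]), array([0.6816, 0.2424, 0.063 ])]
tip if z [(np.float64(0.131), array([0.5932, 0.1097, 0.1309])), (np.float64(0.127), array([0.5946, 0.116 , 0.1269])), (np.float64(0.123), array([0.5959, 0.1224, 0.1229]))]
collar mid z 0.1708990430960739 [0.5947 0.1125 0.1729]
pred px 260.2325600019788 133.17231658785676 seen (259.20000000000005, 132.6)
```

```bash
python3 - <<'E'
from h import *
to((.6833,.240,.12),None,.245); to((.6833,.240,.075),None,.245)
E
```

```text
shift [-0.0339  0.1502  0.007 ] turn [ 0.0011 -0.0004  0.    ] F [-0.  -0.1 -0.3] t 13.07 q [ 0.1   0.17  1.51  0.    1.47 -1.09]
shift [-0.034   0.1501  0.052 ] turn [ 0.0011 -0.0004  0.    ] F [-0.  -0.1 -0.3] t 13.07 q [ 0.1   0.17  1.51  0.    1.47 -1.09]
```

Call:
carry_out(
  targets=[
    {"hand": 5, "x": -0.011, "y": 0.05, "z": 0, "ax": 0, "ay": 0, "az": 0},
    {"hand": 5, "x": -0.023, "y": 0.1, "z": 0, "ax": 0, "ay": 0, "az": 0},
    {"hand": 5, "x": -0.034, "y": 0.15, "z": 0, "ax": 0, "ay": 0, "az": 0},
    {"hand": 5, "x": -0.034, "y": 0.15, "z": 0.01, "ax": 0, "ay": 0, "az": 0},
    {"hand": 5, "x": -0.034, "y": 0.15, "z": 0.035, "ax": 0, "ay": 0, "az": 0},
    {"hand": 5, "x": -0.034, "y": 0.15, "z": 0.047, "ax": 0, "ay": 0, "az": 0},
    {"hand": 5, "x": -0.034, "y": 0.15, "z": 0.047, "ax": 0, "ay": 0, "az": 0},
    {"hand": 5, "x": -0.034, "y": 0.15, "z": 0.047, "ax": 0, "ay": 0, "az": 0},
  ],
)

```text
t: 14.08
tool_pos: [0.6827, 0.236, 0.3268]
orientation: [0.595, 3.083, 0.001]
force: [0.2, -0.8, 0.0]
opening: 0.0172
gripper_force: 50.0
```

```bash
python3 - <<'E'
from h import *
s=read_state();print(s['tool_pos'],s['force'])
to((.6833,.240,.075),None,.245)
im,d=read_camera('side')
cv2.imwrite('pics/hover.png',cv2.resize(im[95:145,250:310],(720,600),interpolation=cv2.INTER_CUBIC))
E
```

```text
[0.68266713 0.23596266 0.32680904] [ 0.15700139 -0.80408854  0.01211825]
shift [0.0009 0.004  0.0068] turn [ 0.0009  0.0012 -0.    ] F [ 0.2 -0.8  0. ] t 14.07 q [ 0.26  0.5   1.18 -0.    1.46 -0.93]
```

View pics/hover.png

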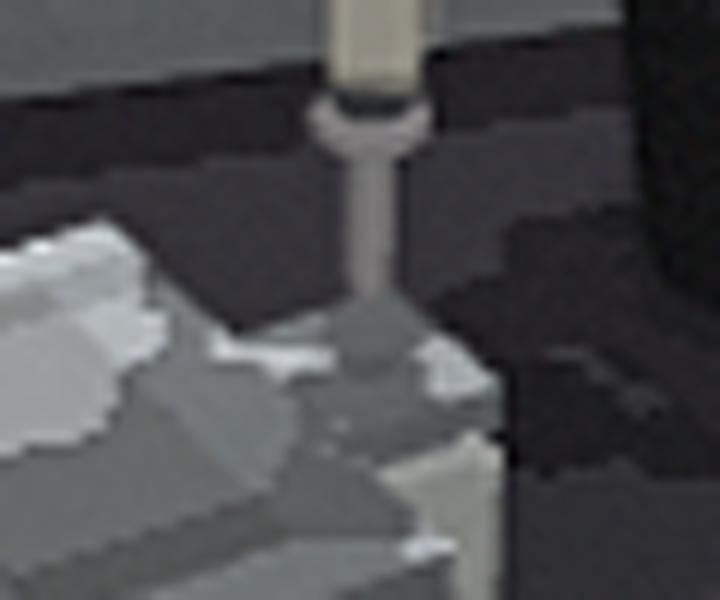

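The tip is at (372,292). The hole, from the earlier crop, lies at about (368,363), now in the pin's shadow.

```bash
python3 - <<'E'
from h import *
s=read_state();T=np.array(s['tool_pos']);p=camera_params('side')
hole=atz('side',280.2,124.8,.063)
for z in(.079,.0818,.084):
    tip=atz('side',250+372/12-.46,95+292/12-.46,z); print(z,tip.round(4),'tcp-tip',(T-tip)[:2].round(4),'=> tcp for hole',(hole+T-tip)[:2].round(4))
tri_b=np.array([.6816,.2397]);print('via top:',tri_b+[.0017,-.0005])
E
```

```text
0.079 [0.6835 0.2466 0.079 ] tcp-tip [-0.0007 -0.0105] => tcp for hole [0.6809 0.2319]
0.0818 [0.6821 0.2419 0.0818] tcp-tip [ 0.0007 -0.0058] => tcp for hole [0.6823 0.2366]
0.084 [0.6811 0.2382 0.084 ] tcp-tip [ 0.0017 -0.0021] => tcp for hole [0.6833 0.2403]
via top: [0.6833 0.2392]
```

Call:
carry_out(
  targets=[
    {"hand": 5, "x": 0, "y": 0, "z": 0, "ax": 0, "ay": 0, "az": 0},
    {"hand": 5, "x": 0, "y": 0, "z": 0, "ax": 0, "ay": 0, "az": 0},
  ],
)

```text
t: 14.38
tool_pos: [0.6826, 0.2365, 0.3262]
orientation: [0.594, 3.084, 0.001]
force: [-0.5, -0.5, -0.8]
opening: 0.017
gripper_force: 50.0
```

Call:
carry_out(
  targets=[
    {"hand": 5, "x": 0.0005, "y": 0.0025, "z": 0, "ax": 0, "ay": 0, "az": 0},
    {"hand": 5, "x": 0.0005, "y": 0.0025, "z": 0.008, "ax": 0, "ay": 0, "az": 0},
    {"hand": 5, "x": 0.0005, "y": 0.0025, "z": 0.015, "ax": 0, "ay": 0, "az": 0},
    {"hand": 5, "x": 0.0005, "y": 0.0025, "z": 0.02, "ax": 0, "ay": 0, "az": 0},
    {"hand": 5, "x": 0.0005, "y": 0.0025, "z": 0.024, "ax": 0, "ay": 0, "az": 0},
    {"hand": 5, "x": 0.0005, "y": 0.0025, "z": 0.024, "ax": 0, "ay": 0, "az": 0},
  ],
)

```text
t: 15.12
tool_pos: [0.6828, 0.2389, 0.3008]
orientation: [-0.594, -3.084, 0.001]
force: [-0.2, -0.2, -0.9]
opening: 0.0171
gripper_force: 50.0
```

Call:
carry_out(
  targets=[
    {"hand": 5, "x": 0, "y": 0, "z": 0.004, "ax": 0, "ay": 0, "az": 0},
    {"hand": 5, "x": 0, "y": 0, "z": 0.008, "ax": 0, "ay": 0, "az": 0},
    {"hand": 5, "x": 0, "y": 0, "z": 0.012, "ax": 0, "ay": 0, "az": 0},
    {"hand": 5, "x": 0, "y": 0, "z": 0.016, "ax": 0, "ay": 0, "az": 0},
    {"hand": 5, "x": 0, "y": 0, "z": 0.016, "ax": 0, "ay": 0, "az": 0},
  ],
)

```text
t: 15.75
tool_pos: [0.6828, 0.2389, 0.2847]
orientation: [-0.594, -3.084, 0.001]
force: [1.1, 0.5, 0.3]
opening: 0.0172
gripper_force: 50.0
```

Call:
carry_out(
  targets=[
    {"hand": 5, "x": 0, "y": 0, "z": 0.006, "ax": 0, "ay": 0, "az": 0},
    {"hand": 5, "x": 0, "y": 0, "z": 0.012, "ax": 0, "ay": 0, "az": 0},
    {"hand": 5, "x": 0, "y": 0, "z": 0.017, "ax": 0, "ay": 0, "az": 0},
    {"hand": 5, "x": 0, "y": 0, "z": 0.017, "ax": 0, "ay": 0, "az": 0},
  ],
)

```text
t: 16.25
tool_pos: [0.6827, 0.2389, 0.2674]
orientation: [-0.594, -3.084, 0.001]
force: [0.7, 0.4, -0.4]
opening: 0.0171
gripper_force: 50.0
```

Call:
carry_out(
  newtons=60,
  targets=[
    {"hand": 5, "x": 0, "y": 0, "z": 0.003, "ax": 0, "ay": 0, "az": 0},
    {"hand": 5, "x": 0, "y": 0, "z": 0.005, "ax": 0, "ay": 0, "az": 0},
    {"hand": 5, "x": 0, "y": 0, "z": 0.007, "ax": 0, "ay": 0, "az": 0},
    {"hand": 5, "x": 0, "y": 0, "z": 0.007, "ax": 0, "ay": 0, "az": 0},
  ],
)

```text
t: 16.75
tool_pos: [0.6833, 0.239, 0.2621]
orientation: [0.594, 3.084, 0.001]
force: [1.0, -0.9, 5.3]
opening: 0.0168
gripper_force: 60.0
```

Call:
carry_out(
  targets=[
    {"hand": 5, "x": 0, "y": 0, "z": 0.002, "ax": 0, "ay": 0, "az": 0},
    {"hand": 5, "x": 0, "y": 0, "z": 0.002, "ax": 0, "ay": 0, "az": 0},
  ],
)

```text
t: 17.0
tool_pos: [0.6834, 0.239, 0.2603]
orientation: [0.594, 3.083, 0.001]
force: [1.5, -0.1, 6.3]
opening: 0.017
gripper_force: 60.0
```

Call:
carry_out(
  targets=[
    {"hand": 5, "x": 0, "y": 0, "z": 0.002, "ax": 0, "ay": 0, "az": 0},
    {"hand": 5, "x": 0, "y": 0, "z": 0.002, "ax": 0, "ay": 0, "az": 0},
  ],
)

```text
t: 17.25
tool_pos: [0.6835, 0.2391, 0.2595]
orientation: [0.594, 3.083, 0.002]
force: [-1.5, -0.8, 11.5]
opening: 0.0171
gripper_force: 60.0
```

Call:
carry_out(
  targets=[
    {"hand": 5, "x": 0, "y": 0, "z": 0.002, "ax": 0, "ay": 0, "az": 0},
    {"hand": 5, "x": 0, "y": 0, "z": 0.002, "ax": 0, "ay": 0, "az": 0},
    {"hand": 5, "x": 0, "y": 0, "z": 0.002, "ax": 0, "ay": 0, "az": 0},
  ],
)

```text
t: 17.62
tool_pos: [0.6836, 0.2391, 0.2587]
orientation: [0.594, 3.082, 0.002]
force: [-3.3, -2.7, 16.9]
opening: 0.017
gripper_force: 60.0
```

```bash
python3 - <<'E'
from h import *
im,d=read_camera('side');s=read_state();print(s['tool_pos'],s['force'])
cv2.imwrite('pics/final.png',cv2.resize(im[60:260,150:400],(750,600),interpolation=cv2.INTER_CUBIC))
E
```

```text
[0.6836104  0.23911763 0.25874682] [-3.50178741 -1.19250023 17.71027931]
```

View pics/final.png

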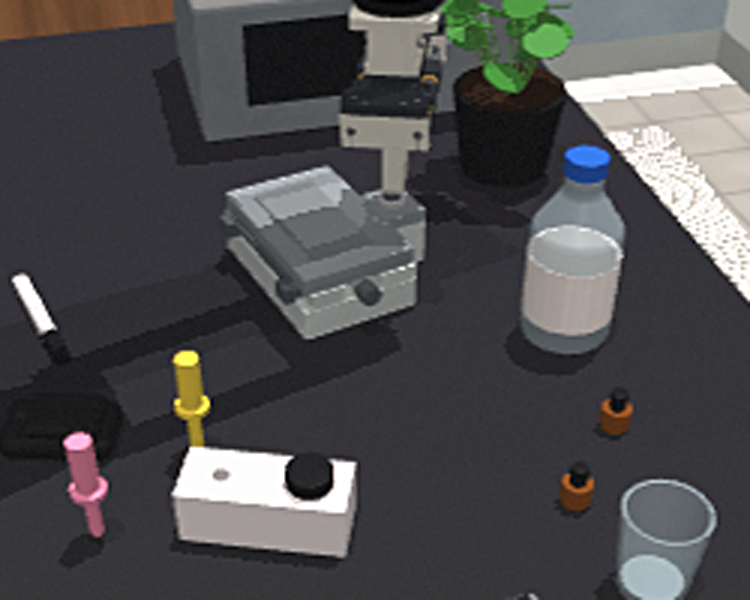

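The pin is seated in the lug with its collar on the tab at (393,205). The plug and the other things are undisturbed.

```bash
python3 -c "
from plant import robot
print(robot.close_job())"
```

```text
the job is handed in; nothing more can be done
None
```

The job is handed in at about 18 s: keys pressed large, medium, small; lid swung down; steel pin through both halves, still gripped (60 N) and pushed down with about 17 N, past the ~7 N needed to shut the halves; the plug and the bystanders in view were not moved.

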